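Offer up the filter cover of a hearing-aid suction station

ROBOT

A 6-joint arm with a two-finger parallel gripper is mounted at the origin on the work surface. World frame = base frame: x ahead of the robot, y to its left, z up, the work surface at z = 0. Lengths are in m, angles in rad, forces in N, time in s.
With the tool pointing down it reaches from about 0.35 to 0.975 m from the base axis. Payload 4.9 kg.
Tool frame: the origin (TCP) lies on the centre line of the jaws, within the pads' length; the fingertips stand 17 mm ahead of it and the grasp point (between the pads) lies 2 mm behind it; x points along the fingers, y is the direction in which the jaws open and shut, and the axes are right-handed (so a half turn about x gives the same grasp; the last joint's range is limited). The gripper opens to 85 mm and grips with 20 to 120 N. Pads are 22 mm wide; open, the fingers measure 114 mm over their backs; the gripper's body (76 mm by 85 mm) begins 54 mm behind the grasp point. The pads swing forward as they close: fully open they stand 13 mm farther back than shut.
Start: joints at [-1.337, 0.053, 1.613, -0, 1.476, -0.119], TCP at [0.216, -0.586, 0.248] pointing down, gripper open.
Joint ranges: [-3.01, 3.01], [-1.01, 2.22], [0.06, 2.58], [-1.02, 4.17], [0.09, 2.62], [-3.14, 3.14]. Speed limits (rad/s): [2.57, 2.57, 3.14, 3.14, 3.14, 3.14].

INTERFACE

Orientations are given as a unit quaternion [w, x, y, z].
In Python, from plant import status, viewer, manip gives the robot as it stands.
- The arm moves only by the tool drive_tool, never from a script. Its argument "plan" is a list of rows, each a list of 4 numbers: the shift along the tool's x, y, z in m, then the turn about the tool's x in units of 8 degrees (1.0 is 8 degrees). A call has 1 to 12 rows; each row is the pose to reach, as a shift and turn from the pose commanded when the call began, along the tool's axes at that moment; what a row does not reach only later rows make up. A row lasts 1/10 s, in which the tool goes at most 50 mm and 8.59 degrees, less where a joint would pass 70% of its speed; a pose out of reach is approached as far as the arm can. A call with a gripper value outside its range is refused whole. "fingers" is the finger opening in m, from 0 to 0.0854, set as the call begins (left out, the last holds). The fingers move at their own pace and stop on an object; the grip force is fixed at half the most. Time passes only in rows, so rows that repeat a pose let the fingers close. It gives the time, the measured TCP pose, the force and the opening at its end, in the units of the state.
- status.state(): the state, without advancing time (a new reading comes with each control period).
- viewer.grab_frame(name): name is "side" or "top"; returns the picture (420x560x3 uint8, blue, green, red); there is no depth.
- viewer.calibration(name): a dict with "vfov" (degrees; the focal length in pixels is half the picture's height over the tangent of half this angle, whatever the lens; pixels are square), "cx", "cy" (the principal point, pixels), "rvec" (rotation vector, rad) and "tvec" (3), from world to camera coordinates, as OpenCV has them. Camera axes: x right, y down, z forward; pixel columns grow to the right and rows downward; lengths in m; the calibration is good to about 2 mm. A picture is of the moment at which its call begins. calibration takes no time and is no camera call.
- manip.job_done(): hands the job in, once; it reports no verdict.
The state is a dict: "time": time; "joint_pos": joint angles; "joint_vel": joint speeds; "joint_efforts": joint torques, N m; "tool_pos": TCP position; "tool_rot": TCP orientation; "contact_force": force on the tool from outside, world axes, zero at the start; "ft_torque": the same for the moment, N m; "gripper_width": opening from 0.0 (shut) to 1.0 (fully open).
Only numpy, scipy, OpenCV 4.12 (cv2) and the standard library are available. Lean on these libraries where they do the work, as an engineer would, in place of code of your own. Each camera call takes 0.05 s, during which the arm holds its last target. There are 200 camera calls.

TASK

One of the suction station's two filter chambers has been given a fresh white filter; the other still has its dirty brown one and stays open. Take the blue cover plate out of the steel tray by its black grip and hold it level, about 15 mm above the seat of the chamber with the white filter, all four of its holes lined up with the threaded holes below so that I can start the screws. Do not let it touch the station, leave everything else where it is, and finish while still holding the cover there, steady.

Things in the scene. Friction and masses are not known exactly. Their poses are not given: they have to be found in the camera images.
- station: The suction station, left or right on the bench: fixed white cabinet, grey deck, 200 (x) x 230 (y) x 100 mm high. Origin under its centre on the bench, z up. In the deck are two alike filter chambers: A on its +y side, B on its -y side, centred at x = +30, y = +58 (A) or -58 (B) mm. A gauge, a knob (tallest part, 114 mm above the bench) and a switch stand on the deck's -x strip.
- seat_a (a point): Centre of chamber A, on the seat plane of the station, 103 mm above the bench: an opening 70 (x) x 46 (y) mm inside a flat aluminium seat flange 112 (x) x 82 (y) mm with a black gasket and four 6 mm threaded holes in brass bushes at (+-46 along x, +-31 along y) mm. Axes as the station's.
- seat_b (a point): Centre of chamber B, on the seat plane of the station, 103 mm above the bench: an opening 70 (x) x 46 (y) mm inside a flat aluminium seat flange 112 (x) x 82 (y) mm with a black gasket and four 6 mm threaded holes in brass bushes at (+-46 along x, +-31 along y) mm. Axes as the station's.
- a_thread1 (a point): Threaded hole of chamber A at its (+x, +y) corner, (+46, +31) mm from seat_a, on the seat plane of the station, 103 mm above the bench.
- a_thread2 (a point): Threaded hole of chamber A at the opposite corner, (-46, -31) mm from seat_a, on the seat plane of the station, 103 mm above the bench.
- b_thread1 (a point): Threaded hole of chamber B at its (+x, +y) corner, (+46, +31) mm from seat_b, on the seat plane of the station, 103 mm above the bench.
- b_thread2 (a point): Threaded hole of chamber B at the opposite corner, (-46, -31) mm from seat_b, on the seat plane of the station, 103 mm above the bench.
- new_filter: The fresh white pleated filter, a loose block 66 x 42 x 26 mm lying in one of the two chambers (A or B, it changes), its top 7 mm below the seat. Origin at the centre of its underside.
- old_filter: The dirty dark brown filter, same size, lying in the other chamber. Origin at the centre of its underside.
- tray: Fixed stainless steel instrument tray on the other side of the bench, 280 (x) x 220 (y) x 18 mm high, walls and floor 3 mm thick, with a 6 mm round bead along the rim (top at 21 mm). Origin under its centre. The cover lies flat in its -x half, a screwdriver and an air bulb in its +x half.
- cover: The loose cover: blue plate 112 (x) x 82 (y) x 4 mm with four 10 mm through holes at (+-46, +-31) mm and, on its middle, a black grip bar 64 mm long along the cover's x, 14 mm thick along y, 34 mm high (top 38 mm above the underside). 0.12 to 0.24 kg. Origin at the centre of its underside, z up. Fits either way round (half a turn about z).
- cover_hole1 (a point): Hole of the cover at its (+x, +y) corner, (+46, +31) mm from its origin, at the underside.
- cover_hole2 (a point): Hole of the cover at the opposite corner, (-46, -31) mm from its origin, at the underside.
- screwdriver: Bystander: loose screwdriver with an orange handle, 170 mm long, lying across the +x half of the tray. Origin on its axis line at mid length, at its underside.
- bulb: Bystander: loose grey-green air blower bulb, 48 mm wide and 60 mm high with its nozzle up, in the +x half of the tray beyond the screwdriver. Origin under its centre.
- screw_dish: Bystander: loose white dish, 72 mm wide, 16 mm high, holding four thumb-screws standing on their heads, tops at 42 mm; in the gap between tray and station. Origin under its centre.
- charger: Bystander: loose dark hearing-aid charger with two beige hearing aids, 75 x 100 x 36 mm, beyond the middle of the bench. Origin under its centre.
Not all that is in view belongs to the job. Several things look just like the cover: the one meant starts farthest to the robot's right.

How it is judged:
By the outcome, as a careful person would: the job done as asked, in the order asked, and still so for the second after the job is handed in, while the arm keeps its last pose, push and grip.
It also fails if it takes over 48 s, if anything falls off the work surface, if the arm or the gripper's body presses on something with over 40 N, if the wrist force passes 120 N, or if a joint passes its speed limit or range.

## Working session

There is one attempt and no reset: what is moved stays moved. The work goes in short steps, Python scripts to look and compute and a tool call to move; the robot and the scene stay as the last step left them, time stands still between calls to the robot, and variables do not carry over. Pictures are saved under pics/ and viewed, about 8 in all and at most 12, crops included, and the job is handed in when it is done.

Besides the shell and the picture viewer there is one more tool, called after ">>>" as a command line: name --pt "numbers of a row" for each row, then --argument value for the rest. drive_tool: Moves the arm, as the interface text tells. Its arguments: {"type":"object","properties":{"plan":{"type":"array","items":{"type":"array","items":{"type":"number"}}},"fingers":{"type":"number"}},"required":["plan"]}

```bash
mkdir -p pics; cat > h.py <<'E'
import numpy as np, cv2
from plant import status, viewer, manip
def cal(n):
    c=viewer.calibration(n); f=210/np.tan(np.radians(c["vfov"])/2)
    K=np.array([[f,0,c["cx"]],[0,f,c["cy"]],[0,0,1]]); return K,np.array(c["rvec"],float),np.array(c["tvec"],float),c
def ray(n,uv):
    K,r,t,_=cal(n); R=cv2.Rodrigues(r)[0]; d=R.T@np.linalg.inv(K)@np.array([uv[0],uv[1],1.]); return -R.T@t,d
def onz(n,uv,z):
    o,d=ray(n,uv); return o+d*(z-o[2])/d[2]
def proj(n,p):
    K,r,t,_=cal(n); return cv2.projectPoints(np.array(p,float).reshape(-1,1,3),r,t,K,None)[0][:,0]
E
python3 - <<'E'
from h import *
for n in("top","side"):
    im=viewer.grab_frame(n); cv2.imwrite(f"pics/{n}0.png",im); print(viewer.calibration(n))
    print(n,ray(n,(280,210)))
print(status.state())
E
```

```text
{'vfov': 54.80566531293316, 'cx': 275.6733632611735, 'cy': 218.57878740909274, 'rvec': array([ 2.11875972, -2.15181045,  0.2204993 ]), 'tvec': array([0.00732861, 0.52104024, 1.02203962])}
top (array([0.32612229, 0.0246974 , 1.09960716]), array([ 0.20285937, -0.03472996, -0.9788792 ]))
{'vfov': 55.17828553628416, 'cx': 279.23546291938874, 'cy': 212.54896781411688, 'rvec': array([ 0.60596884, -2.5116706 ,  1.32881342]), 'tvec': array([0.45587513, 0.21393193, 0.90253992])}
side (array([0.10492946, 0.76330528, 0.6888557 ]), array([ 0.39029856, -0.7350365 , -0.55446572]))
{'time': 0.1, 'joint_pos': array([-1.33703758e+00,  5.32916100e-02,  1.61418821e+00,  2.17513499e-05,
        1.47598542e+00, -1.18993322e-01]), 'joint_vel': array([ 4.25990298e-04, -1.73348194e-03, -2.35985323e-03, -1.68919034e-03,
       -8.27725633e-04, -8.01864148e-05]), 'joint_efforts': array([ 4.33995110e-04, -3.94903421e+01, -3.71363354e+01, -1.09054461e-04,
        3.95234500e-03, -2.58132523e-06]), 'tool_pos': array([ 0.21580963, -0.58598266,  0.24716662]), 'tool_rot': array([-0.12340889, -0.69610624, -0.1247317 ,  0.6961669 ]), 'contact_force': array([0.53508532, 0.79044261, 0.1744432 ]), 'ft_torque': array([-0.02247284,  0.02519846, -0.00211685]), 'gripper_width': 0.9992418295519992}
```

View pics/top0.png

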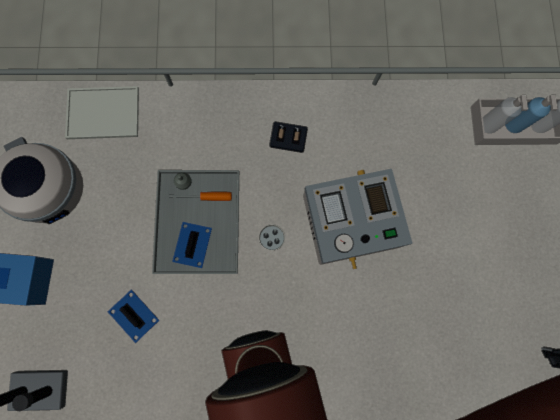

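View pics/side0.png

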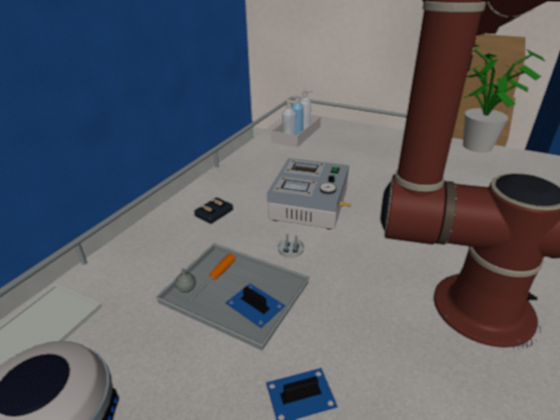

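Candidates for the cover, in the top view:
- Blue plate with grip in the tray, (192,245).
- Identical plate on the bench, (133,315), which is farther left.
- Blue box at (20,280), which is not a plate.

I choose the one in the tray, the rightmost. The white filter is in the left chamber, (332,208), which is A (+y). Next I check in a crop and measure.

```bash
cat > m.py <<'E'
from h import *
def cover(im,z,box,n="top"):
    x0,y0,x1,y1=box; h=cv2.cvtColor(im,cv2.COLOR_BGR2HSV); m=cv2.inRange(h,(100,120,60),(125,255,255))
    k=np.zeros_like(m); k[y0:y1,x0:x1]=m[y0:y1,x0:x1]
    c=max(cv2.findContours(k,cv2.RETR_EXTERNAL,cv2.CHAIN_APPROX_NONE)[0],key=cv2.contourArea)
    w=np.array([onz(n,p,z)[:2] for p in cv2.convexHull(c)[:,0]])
    return cv2.minAreaRect((w*1000).astype(np.float32))
E
python3 - <<'E'
from m import *
im=cv2.imread("pics/top0.png")
print("cover",cover(im,.007,(150,210,225,275)))
a=cv2.resize(im[215:275,160:225],None,fx=6,fy=6,interpolation=cv2.INTER_CUBIC)
b=cv2.resize(im[160:270,295:420],None,fx=5,fy=5,interpolation=cv2.INTER_CUBIC)
H=max(a.shape[0],b.shape[0]); a=cv2.copyMakeBorder(a,0,H-a.shape[0],0,0,0); b=cv2.copyMakeBorder(b,0,H-b.shape[0],0,0,0)
o=np.hstack([a,b]); print(o.shape); cv2.imwrite("pics/c1.png",cv2.resize(o,None,fx=.78,fy=.78))
h=cv2.cvtColor(im,cv2.COLOR_BGR2HSV)
m=cv2.inRange(h,(10,90,60),(30,255,255)); s=np.zeros_like(m); s[160:270,295:420]=m[160:270,295:420]
n,l,st,c=cv2.connectedComponentsWithStats(s)
for i in range(1,n):
    if 1<st[i,4]<60: print(st[i,4],c[i].round(2),onz("top",c[i],.103).round(4))
E
```

```text
cover ((461.1894836425781, 226.12686157226562), (81.09321594238281, 111.72618103027344), 76.7608413696289)
(550, 1015, 3)
29 [360.62 172.03] [ 0.6295 -0.2198  0.103 ]
10 [384.5 178.6] [ 0.6114 -0.2804  0.103 ]
8 [361.12 183.  ] [ 0.6004 -0.2195  0.103 ]
10 [340.7 187.6] [ 0.5889 -0.1665  0.103 ]
7 [317.14 191.86] [ 0.5785 -0.1059  0.103 ]
10 [393.7 212.7] [ 0.5219 -0.2978  0.103 ]
9 [370.22 217.67] [ 0.51   -0.2374  0.103 ]
10 [349.3 222.3] [ 0.4989 -0.1839  0.103 ]
11 [325.45 227.18] [ 0.4873 -0.1235  0.103 ]
50 [352.8 261.7] [ 0.4002 -0.1876  0.103 ]
```

View pics/c1.png

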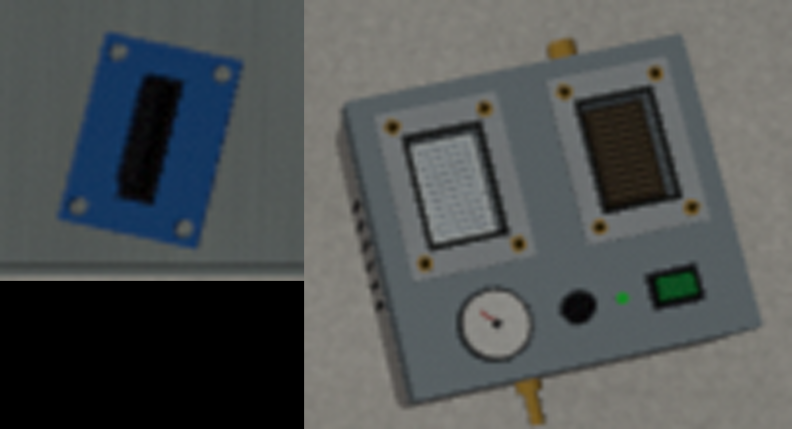

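```bash
cat >> h.py <<'E'
from scipy.spatial.transform import Rotation as Ro
def pose():
    s=status.state(); q=s["tool_rot"]; return np.array(s["tool_pos"]),Ro.from_quat([q[1],q[2],q[3],q[0]]).as_matrix()
def go(p,yaw=None):
    t,R=pose(); d=R.T@(np.array(p)-t); y=np.degrees(np.arctan2(R[1,1],R[0,1]))  # heading of tool y
    turn=None
    if yaw is not None:  # want tool y along yaw+90 mod 180
        e=(yaw+90-y+90)%180-90; turn=-e/8
    print("shift",d.round(4),"turn",turn,"tcp",t.round(4),"tilt",R[:,0].round(4),"ytool",y.round(2))
E
python3 - <<'E'
from h import *
loc=[(76,-27),(76,-89),(76,27),(76,89),(-16,-89),(-16,-27)]
P=[(.6114,-.2804),(.6004,-.2195),(.5889,-.1665),(.5785,-.1059),(.5219,-.2978),(.51,-.2374),(.4989,-.1839),(.4873,-.1235)]
L=[(76,-89),(76,-27),(76,27),(76,89),(-16,-89),(-16,-27),(-16,27),(-16,89)]
P=np.array(P)*1000;L=np.array(L,float)
Pc,Lc=P-P.mean(0),L-L.mean(0); th=np.arctan2((Lc[:,0]*Pc[:,1]-Lc[:,1]*Pc[:,0]).sum(),(Lc*Pc).sum())
R=np.array([[np.cos(th),-np.sin(th)],[np.sin(th),np.cos(th)]]); t=P.mean(0)-R@L.mean(0)
print("yaw",np.degrees(th),"st",t,"A",R@[30,58]+t,"res",(P-(L@R.T+t)).round(1).tolist(), "scale",(np.linalg.norm(Pc)/np.linalg.norm(Lc)))
print("s0 A fit",P[[2,3,6,7]].mean(0))
go([.46,-.1,.248]); go([.461,.226,.248],-13.2); print(status.state()["joint_pos"])
E
```

```text
yaw 11.032337207691235 st [ 520.21691991 -207.60338959] A [ 538.5634468 -144.9343785] res [[-0.4, 0.0], [0.4, 0.1], [-0.7, 0.1], [0.7, -0.2], [0.4, 0.2], [0.3, -0.2], [-0.4, 0.3], [-0.2, -0.2]] scale 0.9991025850191861
s0 A fit [ 538.4  -144.95]
shift [-0.     -0.3717 -0.3971] turn None tcp [ 0.2158 -0.586   0.2472] tilt [-4.0e-04  1.8e-03 -1.0e+00] ytool -69.79
shift [ 5.000e-04 -6.773e-01 -5.106e-01] turn 4.176387338008951 tcp [ 0.2158 -0.586   0.2472] tilt [-4.0e-04  1.8e-03 -1.0e+00] ytool -69.79
[-1.33703758e+00  5.32916100e-02  1.61418821e+00  2.17513499e-05
  1.47598542e+00 -1.18993322e-01]
```

>>> drive_tool --pt "0 -0.031 -0.033 0" --pt "0 -0.062 -0.066 0" --pt "0 -0.093 -0.099 0" --pt "0 -0.124 -0.132 0" --pt "0 -0.155 -0.165 0" --pt "0 -0.186 -0.198 0" --pt "0 -0.217 -0.232 0" --pt "0 -0.248 -0.265 0" --pt "0 -0.279 -0.298 0" --pt "0 -0.31 -0.33 0" --pt "0 -0.341 -0.364 0" --pt "0 -0.372 -0.397 0" --fingers 0.05

```text
time: 1.3
tool_pos: [0.4602, -0.0983, 0.248]
tool_rot: [-0.124, -0.696, -0.124, 0.696]
contact_force: [0.8, -0.4, -0.8]
gripper_width: 0.581
```

>>> drive_tool --pt "0 -0.031 -0.011 0.4" --pt "0 -0.062 -0.023 0.8" --pt "0 -0.093 -0.034 1.2" --pt "0 -0.124 -0.046 1.7" --pt "0 -0.155 -0.057 2.1" --pt "0 -0.186 -0.069 2.6" --pt "0 -0.217 -0.08 3.0" --pt "0 -0.248 -0.092 3.4" --pt "0 -0.279 -0.103 3.8" --pt "0 -0.305 -0.1135 4.18" --pt "0 -0.305 -0.1135 4.18" --pt "0 -0.305 -0.1135 4.18"

```text
time: 2.5
tool_pos: [0.4607, 0.2253, 0.2477]
tool_rot: [0.08, -0.702, 0.081, 0.703]
contact_force: [0.4, 0.2, -0.3]
gripper_width: 0.588
```

```bash
python3 - <<'E'
from h import *
go([.461,.226,.11],-13.2); go([.461,.226,.03],-13.2)
E
```

```text
shift [ 0.1377 -0.0009 -0.0002] turn 0.009800787064229155 tcp [0.4607 0.2253 0.2477] tilt [-1.e-03 -9.e-04 -1.e+00] ytool -103.12
shift [ 0.2177 -0.001  -0.0003] turn 0.009800787064229155 tcp [0.4607 0.2253 0.2477] tilt [-1.e-03 -9.e-04 -1.e+00] ytool -103.12
```

Lower to about 0.11 m and check with the side camera before entering.

>>> drive_tool --pt "0.035 -0.001 0 0" --pt "0.07 -0.001 0 0" --pt "0.105 -0.001 0 0" --pt "0.138 -0.001 0 0" --pt "0.15 -0.001 0 0" --pt "0.15 -0.001 0 0"

```text
time: 3.1
tool_pos: [0.46, 0.2248, 0.0963]
tool_rot: [0.081, -0.701, 0.083, 0.704]
contact_force: [0.4, 0.4, 0.0]
gripper_width: 0.588
```

```bash
python3 - <<'E'
from h import *
im=viewer.grab_frame("side"); t,R=pose()
print(t, proj("side",[t,t+R[:,0]*.017,[.461,.226,.041],[.461,.226,.007]]))
cv2.imwrite("pics/s1.png",cv2.resize(im[180:350,150:350],None,fx=4,fy=3.5,interpolation=cv2.INTER_CUBIC))
E
```

```text
[0.46137967 0.22549862 0.09838829] [[251.83492011 273.49672804]
 [252.25055318 279.3214443 ]
 [253.2150533  292.86492886]
 [253.96881066 303.58663214]]
```

View pics/s1.png

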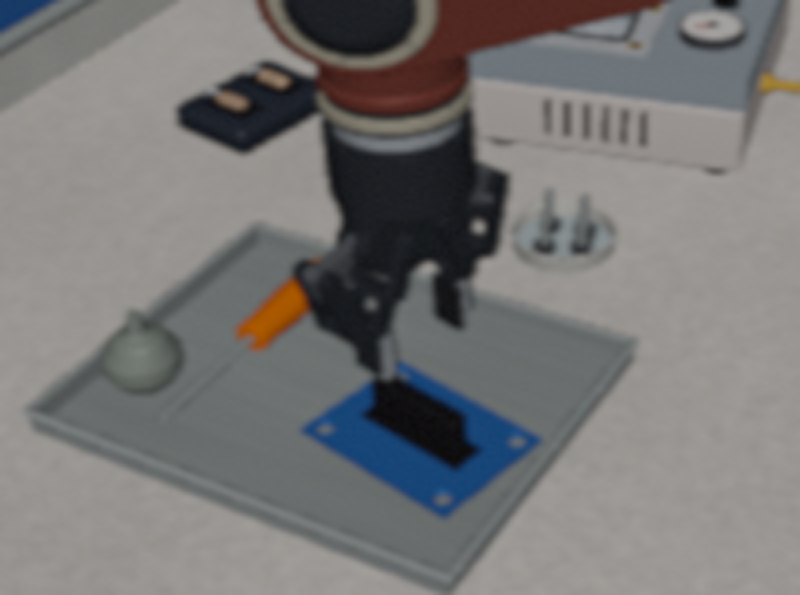

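The open fingers straddle the black grip (grip near crop pixel (420,425), fingers at (385,360) and (450,300)). Descend slowly, then close.

>>> drive_tool --pt "0.015 0 0 0" --pt "0.03 0 0 0" --pt "0.045 0 0 0" --pt "0.055 0 0 0" --pt "0.063 0 0 0" --pt "0.067 0 0 0" --pt "0.067 0 0 0" --pt "0.067 0 0 0"

```text
time: 3.95
tool_pos: [0.4617, 0.2263, 0.0316]
tool_rot: [-0.082, 0.703, -0.081, -0.702]
contact_force: [0.1, -0.4, 0.6]
gripper_width: 0.587
```

>>> drive_tool --pt "0 0 0 0" --pt "0 0 0 0" --pt "0 0 0 0" --pt "0 0 0 0" --pt "0 0 0 0" --pt "0 0 0 0" --pt "0 0 0 0" --pt "0 0 0 0" --fingers 0.0

```text
time: 4.75
tool_pos: [0.4619, 0.2263, 0.032]
tool_rot: [-0.082, 0.703, -0.081, -0.702]
contact_force: [-0.7, 0.0, 5.6]
gripper_width: 0.151
```

>>> drive_tool --pt "-0.005 0 0 0" --pt "-0.015 0 0 0" --pt "-0.035 0 0 0" --pt "-0.06 0 0 0" --pt "-0.09 0 0 0" --pt "-0.12 0 0 0" --pt "-0.15 0 0 0" --pt "-0.165 0 0 0" --pt "-0.17 0 0 0" --pt "-0.17 0 0 0"

```text
time: 5.75
tool_pos: [0.4611, 0.2261, 0.2011]
tool_rot: [0.081, -0.702, 0.081, 0.702]
contact_force: [0.5, -0.3, -2.6]
gripper_width: 0.156
```

```bash
python3 - <<'E'
from m import *
im=viewer.grab_frame("side"); im2=viewer.grab_frame("top"); t,R=pose()
st=status.state();print(st["contact_force"],st["gripper_width"]); cv2.imwrite("pics/t2.png",im2)
cv2.imwrite("pics/s2.png",cv2.resize(im[120:320,150:350],None,fx=3,fy=3,interpolation=cv2.INTER_CUBIC))
go([.5385,-.145,.205],11.0)
E
```

```text
[-0.72660546 -0.87751238 -3.39228548] 0.15532800433166408
shift [-0.0056  0.3431 -0.161 ] turn -3.028526892675231 tcp [0.4603 0.2259 0.1992] tilt [-0.0032 -0.001  -1.    ] ytool -103.23
```

View pics/s2.png

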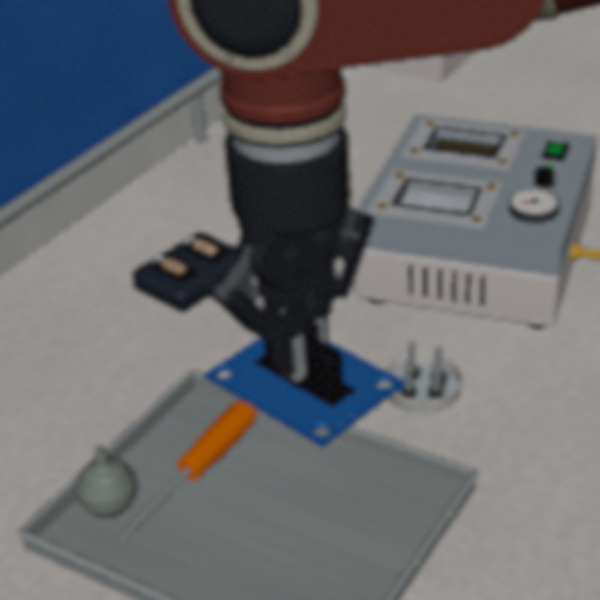

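Cover lifted clear and level (crop (310,390)); tray contents undisturbed. Carry it over chamber A at the same height.

>>> drive_tool --pt "-0.006 0.015 -0.007 -0.15" --pt "-0.006 0.045 -0.021 -0.4" --pt "-0.006 0.08 -0.037 -0.7" --pt "-0.006 0.118 -0.055 -1.05" --pt "-0.006 0.156 -0.073 -1.4" --pt "-0.006 0.194 -0.091 -1.75" --pt "-0.006 0.232 -0.109 -2.1" --pt "-0.006 0.268 -0.126 -2.4" --pt "-0.006 0.3 -0.141 -2.7" --pt "-0.006 0.325 -0.153 -2.9" --pt "-0.006 0.339 -0.159 -3.0" --pt "-0.006 0.343 -0.161 -3.03"

```text
time: 7.05
tool_pos: [0.5387, -0.1458, 0.2049]
tool_rot: [-0.067, -0.703, -0.068, 0.705]
contact_force: [0.6, 0.2, -1.7]
gripper_width: 0.15
```

>>> drive_tool --pt "0 0 0 0" --pt "0 0 0 0" --pt "0 0 0 0" --pt "0 0 0 0"

```text
time: 7.45
tool_pos: [0.5395, -0.1437, 0.2073]
tool_rot: [-0.068, -0.704, -0.068, 0.704]
contact_force: [-0.3, -0.2, -1.8]
gripper_width: 0.15
```

```bash
python3 - <<'E'
from m import *
im=viewer.grab_frame("top"); s=viewer.grab_frame("side"); t,R=pose()
cv2.imwrite("pics/t3.png",im); cv2.imwrite("pics/s3.png",s)
a=cv2.resize(im[140:270,280:420],None,fx=2.8,fy=2.8,interpolation=cv2.INTER_CUBIC)
b=cv2.resize(s[100:230,250:390],None,fx=2.8,fy=2.8,interpolation=cv2.INTER_CUBIC)
cv2.imwrite("pics/c3.png",np.hstack([a,b]))
go([.5385,-.145,.205],11.0)
E
```

```text
shift [0.0024 0.0008 0.0013] turn 0.007743762037605961 tcp [ 0.5396 -0.144   0.2074] tilt [ 2.e-04 -1.e-04 -1.e+00] ytool -78.94
```

View pics/c3.png

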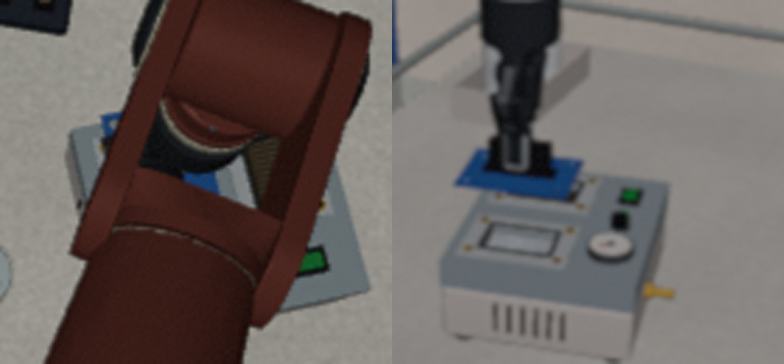

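Top view is mostly blocked by the arm; the side view shows the cover and A's seat. I'll measure with the side camera, checking its bias on the thread holes.

```bash
cat >> m.py <<'E'
def rectpose(im,z,box,n="side"):
    (c,(w,h),a)=cover(im,z,box,n); a=a if w>h else a+90
    a=(a+90)%180-90
    return np.round(c,1),np.round((max(w,h),min(w,h)),1),round(a,2)
E
python3 - <<'E'
from m import *
im=cv2.imread("pics/side0.png")
h=cv2.cvtColor(im,cv2.COLOR_BGR2HSV); m=cv2.inRange(h,(10,80,60),(30,255,255)); s=np.zeros_like(m); s[155:215,265:355]=m[155:215,265:355]
n,l,st,c=cv2.connectedComponentsWithStats(s)
for i in range(1,n): print(st[i,4],c[i].round(1),(onz("side",c[i],.103)*1000).round(1))
th=np.radians(11.03);R=np.array([[np.cos(th),-np.sin(th)],[np.sin(th),np.cos(th)]])
for x,y in [(-46,-31),(-46,31),(46,31),(46,-31)]:
    p=R@[30+x,58+y]+[520.2,-207.6]; print("expA",p.round(1),proj("side",[p[0]/1e3,p[1]/1e3,.103])[0].round(1))
print("tray cover side",rectpose(im,.007,(215,270,300,335)))
s3=cv2.imread("pics/s3.png")
for z in (.177,.182,.187): print(z,rectpose(s3,z,(265,140,345,185)))
for z in (.172,.177): print("t2side n/a")
E
```

```text
41 [344.  203.7] [ 377.5 -116.5  103. ]
expA [ 499.3 -184.2] [312.4 182.5]
expA [ 487.5 -123.3] [307.6 193.1]
expA [ 577.8 -105.7] [276.1 188.7]
expA [ 589.6 -166.6] [282.2 178.5]
tray cover side (array([458.8, 225.8]), array([111.6,  81.9]), -13.31)
0.177 (array([ 539.5, -148.9]), array([110.7,  83.4]), 12.69)
0.182 (array([ 535.2, -140. ]), array([109.6,  82.6]), 12.69)
0.187 (array([ 531. , -131.1]), array([108.5,  81.8]), 12.69)
t2side n/a
t2side n/a
```

>>> drive_tool --pt "0.012 0 0 0" --pt "0.025 0 0 0" --pt "0.037 0 0 0" --pt "0.046 0.001 0.001 0" --pt "0.05 0.001 0.001 0" --pt "0.05 0.001 0.001 0" --pt "0.05 0.001 0.001 0"

```text
time: 8.25
tool_pos: [0.539, -0.1459, 0.1576]
tool_rot: [0.068, 0.704, 0.068, -0.704]
contact_force: [-0.1, 0.3, -2.5]
gripper_width: 0.155
```

```bash
python3 - <<'E'
from m import *
s=np.mean([viewer.grab_frame("side").astype(float) for _ in range(6)],0).astype(np.uint8)
T=[]; 
cv2.imwrite("pics/s4.png",s); go([.5385,-.145,.147],11.03); print(status.state()["contact_force"])
cv2.imwrite("pics/c4.png",cv2.resize(s[135:225,255:365],None,fx=7,fy=6.6,interpolation=cv2.INTER_CUBIC))
for z in (.127,.130,.133): print(z,rectpose(s,z,(255,140,345,215)))
E
```

```text
shift [ 0.0108 -0.0009  0.0004] turn -0.0018984420426946258 tcp [ 0.539  -0.1458  0.1578] tilt [ 8.e-04 -3.e-04 -1.e+00] ytool -78.99
[-0.30622235 -0.28963503 -2.88335098]
0.127 (array([ 540.7, -156.3]), array([109.4,  90.4]), 11.55)
0.13 (array([ 538.4, -151.4]), array([108.8,  90. ]), 11.55)
0.133 (array([ 536. , -146.5]), array([108.2,  89.5]), 11.55)
```

View pics/c4.png

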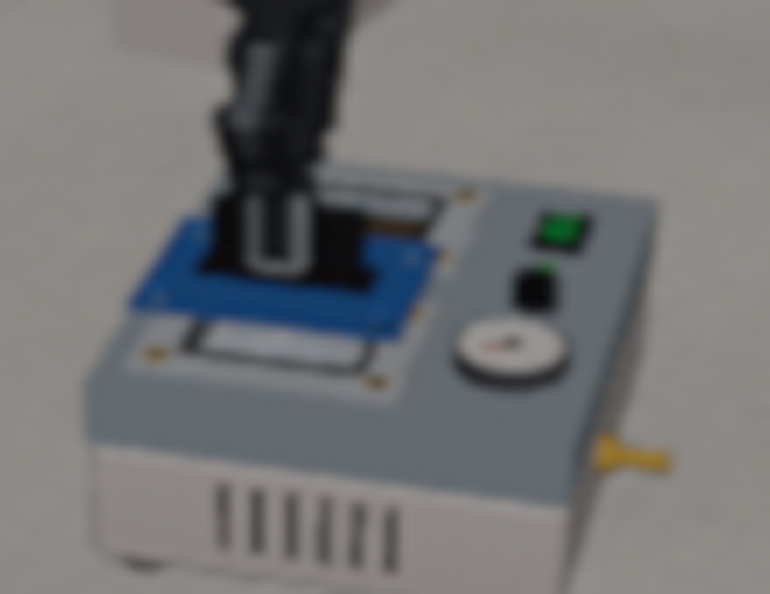

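```bash
cat > n.py <<'E'
from m import *
th=np.radians(11.03);R2=np.array([[np.cos(th),-np.sin(th)],[np.sin(th),np.cos(th)]]); A=np.array([538.5,-145.])
def cen(w,u,v,r):  # weighted centroid of weight image near u,v
    U,V=np.meshgrid(np.arange(w.shape[1]),np.arange(w.shape[0])); 
    for _ in range(4):
        k=w*(((U-u)/r)**2+((V-v)/(r*.75))**2<1); u,v=(k*U).sum()/k.sum(),(k*V).sum()/k.sum()
    return np.array([u,v])
def holes(s,guess):
    f=s.astype(float); bl=f[...,0]-f[...,2]; out=[]
    for g in guess:
        u,v=map(int,np.round(g)); p=bl[v-3:v+4,u-3:u+4]; w=np.clip(np.percentile(p,70)-bl,0,None); out.append(cen(w,*g,2.6))
    return np.array(out)
def threads(s,guess):
    f=s.astype(float); w=np.clip((f[...,2]-f[...,0])-4,0,None); return np.array([cen(w,*g,3.5) for g in guess])
E
python3 - <<'E'
from n import *
s=cv2.imread("pics/s4.png"); s0=cv2.imread("pics/side0.png")
L=np.array([(46,31),(-46,-31),(-46,31)])
W=lambda d,z:np.c_[(L@R2.T+A+d)/1e3,np.full(3,z)]
exT=proj("side",W([0,0],.103)); t4=threads(s,exT+[1,0]); t0=threads(s0,exT+[1,0])
print("thr obs-exp",(t4-exT).round(2).tolist(),(t0-exT).round(2).tolist())
h=holes(s,[(277.9,180.15),(314.3,174.1),(309.3,183.2)]); t,_=pose()
d=t[:2]*1e3-A; print("holes",h.round(2).tolist(),"d",d)
for z in (.128,.130,.132,.134): print(z,"obs-exp",(h-proj("side",W(d,z))).round(2).tolist(), [(onz("side",q-[1.1,0],z)[:2]*1e3).round(1).tolist() for q in h])
# tray cover holes
print((s0.shape))
E
```

```text
thr obs-exp [[0.62, -0.47], [2.03, -0.15], [0.71, -0.58]] [[0.62, -0.47], [0.63, -0.48], [0.74, -0.58]]
holes [[276.94, 182.32], [317.59, 174.54], [310.22, 185.05]] d [ 0.54867475 -0.83201737]
0.128 obs-exp [[0.97, 1.42], [4.92, -0.22], [2.45, -0.13]] [[574.8, -99.3], [490.4, -191.1], [484.9, -126.5]]
0.13 obs-exp [[0.98, 2.04], [4.9, 0.4], [2.43, 0.49]] [[573.1, -96.3], [489.1, -187.7], [483.6, -123.4]]
0.132 obs-exp [[1.0, 2.66], [4.88, 1.01], [2.41, 1.12]] [[571.5, -93.2], [487.7, -184.3], [482.2, -120.2]]
0.134 obs-exp [[1.01, 3.28], [4.85, 1.62], [2.4, 1.75]] [[569.8, -90.1], [486.3, -180.9], [480.9, -117.0]]
(420, 560, 3)
```

```bash
python3 - <<'E'
from n import *
s=cv2.imread("pics/s4.png"); c=s[162:202,268:328].astype(float)
c=np.clip(c*1.6,0,255).astype(np.uint8); c=cv2.resize(c,None,fx=13,fy=13,interpolation=cv2.INTER_LANCZOS4)
for i in range(0,60,10): cv2.putText(c,str(268+i),(i*13+6,10),0,.35,(255,255,255)); cv2.line(c,(i*13+6,12),(i*13+6,18),(255,255,255))
for i in range(0,40,10): cv2.putText(c,str(162+i),(0,i*13+10),0,.35,(0,255,255))
cv2.imwrite("pics/c5.png",c)
E
```

```text
(no output)
```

View pics/c5.png

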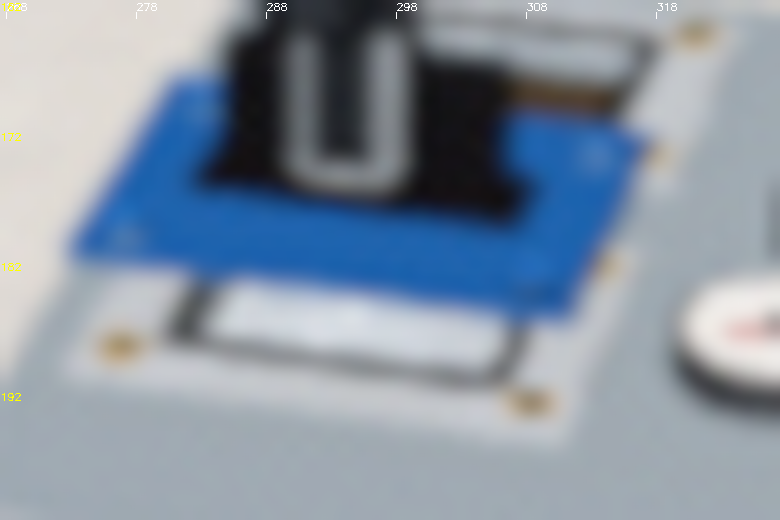

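Measured at the commanded height, the cover top is at 0.133, and the side view (threads at crop (121,345), (531,402); cover holes at (125,232), (597,155)) agrees to about 1 px. Make the small correction and go down to a 15 mm gap, then check in the top view.

>>> drive_tool --pt "0.003 -0.0007 -0.0005 0" --pt "0.006 -0.0007 -0.0005 0" --pt "0.009 -0.0007 -0.0005 0" --pt "0.011 -0.0007 -0.0005 0" --pt "0.011 -0.0007 -0.0005 0" --pt "0.011 -0.0007 -0.0005 0" --pt "0.011 -0.0007 -0.0005 0"

```text
time: 9.25
tool_pos: [0.5393, -0.145, 0.1465]
tool_rot: [0.068, 0.704, 0.068, -0.704]
contact_force: [-0.3, 0.0, -3.0]
gripper_width: 0.145
```

```bash
python3 - <<'E'
from n import *
T=[];P=[]
for _ in range(8): T.append(viewer.grab_frame("top").astype(float)); P.append(pose()[0])
s=np.mean(T,0); cv2.imwrite("pics/t6.png",s); S=np.mean([viewer.grab_frame("side").astype(float) for _ in range(6)],0); cv2.imwrite("pics/s6.png",S)
print(np.mean(P,0),np.std(P,0)); go([.5393,-.1451,.146],11.03); print(status.state()["contact_force"])
p=np.mean(P,0)[:2]*1e3+R2@[-.8,0]
for n,z in(("top",.122),("side",.122)):
  for c in [(46,31),(46,-31),(-46,31),(-46,-31),(56,41),(56,-41),(-56,41)]: print(n,c,"cover",proj(n,np.r_[(R2@c+p)/1e3,z])[0].round(1),"thr",proj(n,np.r_[(R2@c+A)/1e3,.103])[0].round(1))
def crop(im,u,v,w,h,k=13):
    c=np.clip(im[v:v+h,u:u+w]*1.7,0,255).astype(np.uint8); return cv2.resize(c,None,fx=k,fy=k,interpolation=cv2.INTER_LANCZOS4)
cv2.imwrite("pics/c6.png",np.vstack([crop(s,305,178,58,22),crop(S,268,172,58,24)]))
E
```

```text
[ 0.539202   -0.14497921  0.14642899] [4.07718380e-05 2.03833429e-05 5.53052084e-05]
shift [ 0.0003  0.0002 -0.0001] turn -0.0020833841253846686 tcp [ 0.5391 -0.1449  0.1463] tilt [ 0.  0. -1.] ytool -78.99
[ 0.10135807  0.7166559  -2.36700905]
top (46, 31) cover [318.1 190.3] thr [317.1 192.1]
top (46, -31) cover [342.1 185.4] thr [340.7 187.3]
top (-46, 31) cover [326.6 225.9] thr [325.4 227.1]
top (-46, -31) cover [351.  220.8] thr [349.4 222.1]
top (56, 41) cover [313.3 187.3] thr [312.4 189.2]
top (56, -41) cover [345.1 180.8] thr [343.6 182.9]
top (-56, 41) cover [323.5 230.7] thr [322.4 231.8]
side (46, 31) cover [276.1 182.9] thr [276.2 188.7]
side (46, -31) cover [282.2 172.8] thr [282.2 178.4]
side (-46, 31) cover [307.8 187.2] thr [307.6 193.1]
side (-46, -31) cover [312.7 176.7] thr [312.4 182.5]
side (56, 41) cover [271.7 184.2] thr [271.8 190. ]
side (56, -41) cover [279.9 170.8] thr [279.9 176.5]
side (-56, 41) cover [310.5 189.5] thr [310.3 195.4][ WARN:0@5.062] global loadsave.cpp:1063 imwrite_ Unsupported depth image for selected encoder is fallbacked to CV_8U.
```

View pics/c6.png

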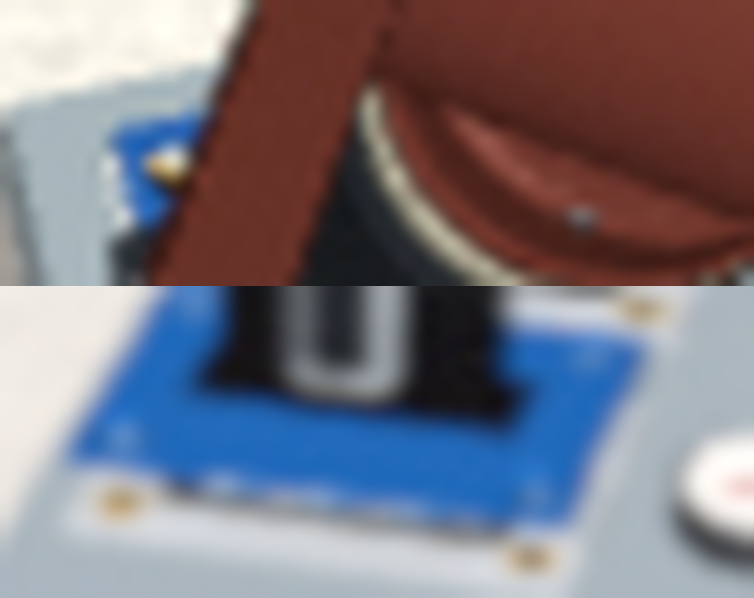

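All three visible holes in the side view, at crop (123,435), (590,355) and (535,490), lie within about 0.5 px of where they should be over the threads. In the top view the cover corner, at crop (113,132), is within 0.4 px, and the brass bush shows through its hole. Handing in.

```bash
python3 - <<'E'
from h import *
print(manip.job_done()); s=status.state(); print(s["time"],s["tool_pos"],s["contact_force"],s["gripper_width"])
E
```

```text
the job is handed in; nothing more can be done
None
the job is handed in; nothing more can be done
```

I took the blue cover out of the tray by its grip and carried it over chamber A, the one with the white filter. It is held level about 15 mm above the seat, and I handed the job in at roughly 10 s, still gripping it.

**Last checks**
- **Position:** the measured tool position was within about 0.3 mm of the target, with no measurable tilt. It varied by less than 0.1 mm over the last frames.
- **Contact:** the only load on the wrist was the cover's weight, about 2.4 N, so it was not touching the station.
- **Holes, side view:** the three holes I could see lined up with the threads within about 0.5 px, or roughly 1 mm. This is after subtracting a 0.65 × 0.5 px offset I measured on the thread holes.
- **Holes, top view:** the one visible corner matched within 0.4 px, and its brass bush showed through the hole.

**What was less certain**
- The two cameras differed by about 2 mm in places.
- My automatic hole finder gave bad readings, so I picked the hole positions by eye from enlarged crops.
- The fourth hole and most of the top view were hidden by the arm, so I inferred that hole from the cover's shape.
- I took the 15 mm gap from the commanded height at the grasp. The side view agrees with it to about 1 mm.

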